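# Snap the fan cover onto the desktop computer

## Task

Pick up the loose fan cover by its upright grip and put it on the fan collar on top of the small computer: feel for the place where its two clip arms drop into the collar's guide channels, then press it straight down until both clips have snapped under the rim and the cover is fully home, and let go. Be gentle with the computer: if the cover does not go in, do not force it. Leave the roll of tape and the eraser lying where they are.

Things in the scene. Friction and masses are not known exactly. Their poses are not given: they have to be found in the camera images.
- cover_grip (a point): Centre of the upright grip of the loose grey plastic fan cover (about 86 g; sizes in mm). Grip: a bar 40 long (x) x 14 wide (y) x 32 tall (z). It stands on the cover's plate, 92 (x) x 64 (y) x 4 thick: plate top 16, plate underside 20, clip arm tips 50 below this point. x along the grip, z up. At the start the cover stands on its arm tips on the desk.
- cover: Same cover (mm); origin midway between the tips of its 2 rigid, sprung clip arms, 50 below the grip's centre. The arms hang from the plate's x ends, outer faces 46 from the middle, 20 wide (y), 30 long. Each has an inward hook: a slope from 43.5 off the middle at the tip to 37.5 at its nose, 13 above the tip. The cover is alike under a half turn; its x goes along the collar's x.
- collar (a point): (mm) Where the middle of the fan collar's flat top would be at its slot's end stop. The collar, a grey frame 100 (x) x 60 (y) x 32 tall on the computer's deck, is screwed fast in the slot 4 to 20 from here toward +y (not measured); true in x and z. Axes as the computer's, z up. Cover snapped home: plate flat on the rim, grip centre 20 above this height. Over 45 N from the cover damages it.
- channel_back (a point): (mm) Mouth of the +x guide channel with the collar at the end stop (really 4 to 20 more toward +y), 44.5 from the collar's middle; the other is at -x. Open upward, 22.4 wide (y) between two cheeks 18.8 wide, as high as the rim; an arm has 1.2 to spare each side. If an arm is not over its channel the cover stops with its tips on the cheeks: grip centre 50 above the collar point.
- rim_back (a point): (mm) Top edge of the rim at the +x end (off in y likewise), 41 from the middle (the same at -x); 14 high, undercut below. With both arms in the channels the cover drops about 6 freely until the hooks' slopes meet the rim (grip centre about 44 above the collar point); pressing on takes 10 to 15 N until they have spread, then about 3 N, until both snap under the rim in the last 3, then it stops hard.
- computer: Small black computer, 200 x 200 x 50 mm high, lying flat, fixed to the desk; origin under its middle, 82 mm below the collar's top (the collar point is 12 mm from the middle toward -y).
- clip_front (a joint): Spread of the cover's clip arm at its -x end, rad: 0 relaxed or snapped in, about 0.2 while its hook rides over the rim.
- clip_back (a joint): The same for the arm at the cover's +x end.
- tape: Roll of clear tape lying flat, 56 across, 18 mm high, loose bystander near the cover; origin under its middle.
- eraser: White eraser, 36 x 18 x 11 mm, loose bystander lying on a corner of the computer's deck; origin under its middle.
Mind the look-alikes: they are no part of the job. What is shaped like the cover but brown or yellow is not meant.

How it is judged (in metres and radians):
On the way, in this order (a step that is already met when the one before it is completed fails the run):
1. the cover is lifted clear of the desk (height (world z) of cover_grip above 0.085 m), for 0.1 s.
2. the cover is snapped home on the collar (z of cover_grip in the frame of collar between 0.016 and 0.022 m and x of cover_grip in the frame of collar between -0.006 and 0.006 m and y of cover_grip in the frame of collar between 0 and 0.024 m and angle between cover_grip's own z axis and vertical below 0.04 rad and angle between the x axis of cover_grip and the x axis of collar, either way round below 0.09 rad and value of joint each of clip_front, clip_back below 0.08 rad), for 0.2 s.
At the end, for the whole second after the job is handed in: The cover is snapped home: grip centre 16 to 22 mm above the collar point, within 6 mm of it along the computer's x and 0 to 24 mm toward its y, tilted under 0.04 rad, x within 0.09 rad of the collar's x either way round, both clips relaxed (under 0.08 rad), released and at rest (all of step 2 and linear speed of cover below 0.01 m/s); the robot touches nothing.
It fails at once if the cover is forced: more than 45 N between cover and computer (contact force between cover and computer above 45 N).
It fails at once if the tape or the eraser is moved by more than 20 mm (distance of any of tape, eraser from where it was at the start of the episode above 0.02 m).
It also fails if it takes over 58 s, if anything falls off the work surface, if the arm or the gripper's body presses on something with over 40 N, if the wrist force passes 120 N, or if a joint passes its speed limit or range.

## Robot

A 6-joint arm with a two-finger parallel gripper is mounted at the origin on the work surface. World frame = base frame: x ahead of the robot, y to its left, z up, the work surface at z = 0. Lengths are in m, angles in degrees, forces in N, time in s.
With the tool pointing down it reaches from about 0.35 to 0.875 m from the base axis. Payload 4.2 kg.
Tool frame: the origin (TCP) lies midway between the tips of the shut fingers; the grasp point (between the pads) lies 19 mm behind it; z points along the fingers, y is the direction in which the jaws open and shut (so a half turn about z gives the same grasp; the last joint's range is limited). The gripper opens to 87 mm and grips with 3 to 60 N. Pads are 19 mm wide; open, the fingers measure 117 mm over their backs; the gripper's body (75 mm by 190 mm) begins 51 mm behind the grasp point.
Start: joints at [-59.725, 22.042, 0.453, 0, -68.411, -14.817], TCP at [0.167, -0.602, 0.223] pointing down, gripper open.
Joint ranges: [-179.83, 179.83], [-69.29, 118.12], [-61.27, 80.66], [-181.25, 117.63], [-171.15, -9.14], [-177.46, 177.46]. Speed limits (degrees/s): [159.86, 159.86, 180, 180, 180, 180].

## Interface

Orientations are given as a 3x3 rotation matrix whose columns are the frame's x, y, z axes.
In Python, from station import sense, capture, get_calibration, finish_job, spot_in, spot_point gives the robot as it stands.
- The arm moves only by the shell command python3 -m inch 'ROWS'. ROWS is JSON, a list of rows, each an object with "fingers": the finger opening in cm, from 0 to 8.7; "delta_pos": the shift along the tool's x, y, z in cm, a list of three; "spin": the turn about the tool's z in degrees. In form: [{"fingers": fingers, "delta_pos": [dx, dy, dz], "spin": spin}, ...]. A call has 1 to 20 rows; each row is the pose to reach, as a shift and turn from the pose commanded when the call began, along the tool's axes at that moment; what a row does not reach only later rows make up. A row lasts 1/10 s, in which the tool goes at most 50 mm and 8.59 degrees, less where a joint would pass 70% of its speed; a pose out of reach is approached as far as the arm can. A call with a gripper value outside its range is refused whole. The fingers move at their own pace and stop on an object; the grip force is fixed at half the most. Time passes only in rows, so rows that repeat a pose let the fingers close. It gives the time, the measured TCP pose, the force and the opening at its end, in the units of the state.
- sense(): the state, without advancing time (a new reading comes with each control period).
- capture(name): name is "side" or "top" or "wrist"; returns the picture (480x640x3 uint8, red, green, blue); there is no depth.
- get_calibration(name): a dict with "K" (3x3 intrinsics, pixels), "T" (4x4, takes a point from camera to world coordinates). Camera axes: x right, y up, looking along -z (the intrinsics and any distortion apply to the point x, -y, -z); pixel columns grow to the right and rows downward; lengths in m; the calibration is good to about 2 mm. A picture is of the moment at which its call begins: read the wrist's pose just before it. get_calibration takes no time and is no camera call; for the wrist camera it gives the pose at the moment of the call.
- finish_job(): hands the job in, once; it reports no verdict.
Trained networks look in the newest picture that a camera, given by its name, has taken for a name from the list of things; names that differ only in an ending like _2 or _b are one class to them, and where a whole thing is asked for, a point or a joint stands for the part that bears it (a point fixed in the world has none). Each returns a list of dicts, best first, with "conf" (0 to 1); they miss things now and then, are a little off and sometimes report something else, mostly with a low value. They report only what shows in the picture. A call takes as long as a camera call. They do not tell look-alikes from the thing itself.
- spot_in(camera, target): "extent" ([left, top, right, bottom] as shares, 0 to 1, of the picture: columns of its width, rows of its height, round what is visible of it).
- spot_point(camera, target): "location" ([column, row] as shares, 0 to 1, of the picture: columns of its width, rows of its height: a listed point, or the origin of a listed thing).
The state is a dict: "time_s": time; "joints": joint angles; "joint_velocities": joint speeds; "effort": joint torques, N m; "tcp_pos": TCP position; "ee_rot": TCP orientation; "wrist_force": force on the tool from outside, world axes, zero at the start; "moment": the same for the moment, N m; "gripper_width": opening from 0.0 (shut) to 1.0 (fully open).
Only numpy, scipy, OpenCV 4.12 (cv2) and the standard library are available. Lean on these libraries where they do the work, as an engineer would, in place of code of your own. Each camera call takes 0.05 s, during which the arm holds its last target.

## Working session

There is one attempt and no reset: what is moved stays moved. The work goes in short steps, Python scripts to look and compute and a shell command to move; the robot and the scene stay as the last step left them, time stands still between calls to the robot, and variables do not carry over. Pictures are saved under pics/ and viewed, and the job is handed in when it is done.

```bash
ls; mkdir -p pics; cat > h.py <<'E'
import numpy as np, cv2
from station import *
def cal(n):
    c=get_calibration(n); return np.array(c["K"]),np.array(c["T"]),c
def ray(n,u,v):
    K,T,_=cal(n)
    x=(u-K[0,2])/K[0,0]; y=(v-K[1,2])/K[1,1]
    d=T[:3,:3]@np.array([x,-y,-1.0]); return T[:3,3],d
def atz(n,u,v,z):
    o,d=ray(n,u,v); return o+d*(z-o[2])/d[2]
def proj(n,P):
    K,T,_=cal(n)
    p=np.linalg.inv(T)@np.append(P,1); return K[0,0]*p[0]/-p[2]+K[0,2], K[1,1]*-p[1]/-p[2]+K[1,2]
def save(im,f): cv2.imwrite('pics/'+f,im[...,::-1])
E
python3 - <<'E'
from h import *
print(sense())
for n in ("side","top","wrist"):
    im=capture(n); save(im,n+'0.png'); print(n,get_calibration(n))
    for t in ("cover_grip","collar","computer","tape","eraser","cover"):
        print(t,[(np.round(np.array(r["location"])*[640,480],1),round(r["conf"],2)) for r in spot_point(n,t)][:4])
E
```

```text
pics
{'time_s': 0.0, 'joints': array([-5.97260568e+01,  2.20927648e+01,  3.78525115e-01, -2.92722617e-02,
       -6.84105825e+01, -1.48169458e+01]), 'joint_velocities': array([-0.04667953, -0.02112925,  0.02780658, -0.04729673,  0.03680811,
        0.03115823]), 'effort': array([-2.26055476e-03, -3.90663922e+01,  1.87404299e+01,  4.21992794e+00,
        1.10036350e-02, -1.83890907e-04]), 'tcp_pos': array([ 0.16643172, -0.60180114,  0.22142919]), 'ee_rot': array([[-9.63880942e-01, -2.66332605e-01, -6.87994506e-04],
       [-2.66333476e-01,  9.63878613e-01,  2.12090890e-03],
       [ 9.82759972e-05,  2.22753964e-03, -9.99997514e-01]]), 'wrist_force': array([-0.19695022, -0.46853013, -1.57133856]), 'moment': array([0.02887852, 0.02884307, 0.01566398]), 'gripper_width': 0.9966857518652614}
side {'K': array([[572.61808554,   0.        , 317.03626796],
       [  0.        , 572.61808554, 243.69841142],
       [  0.        ,   0.        ,   1.        ]]), 'T': array([[-0.91981734,  0.28571833, -0.26888863,  0.29608831],
       [-0.3921645 , -0.6904192 ,  0.60788842,  0.47618469],
       [-0
[... 1369 characters left out ...]
[(array([333. , 203.7]), 0.8), (array([355.3, 284.3]), 0.77), (array([468.4, 226.6]), 0.74), (array([399.8, 218.5]), 0.66)]
wrist {'K': array([[397.20544738,   0.        , 317.14814816],
       [  0.        , 397.20544738, 238.25559536],
       [  0.        ,   0.        ,   1.        ]]), 'T': array([[-2.65576098e-01, -9.29659741e-01, -2.55347022e-01,
         9.62906929e-02],
       [ 9.64089802e-01, -2.55971810e-01, -7.07763152e-02,
        -6.21352247e-01],
       [ 4.36251709e-04, -2.64973957e-01,  9.64255470e-01,
         3.85423992e-01],
       [ 0.00000000e+00,  0.00000000e+00,  0.00000000e+00,
         1.00000000e+00]])}
cover_grip []
collar []
computer []
tape []
eraser []
cover []
```

View pics/side0.png

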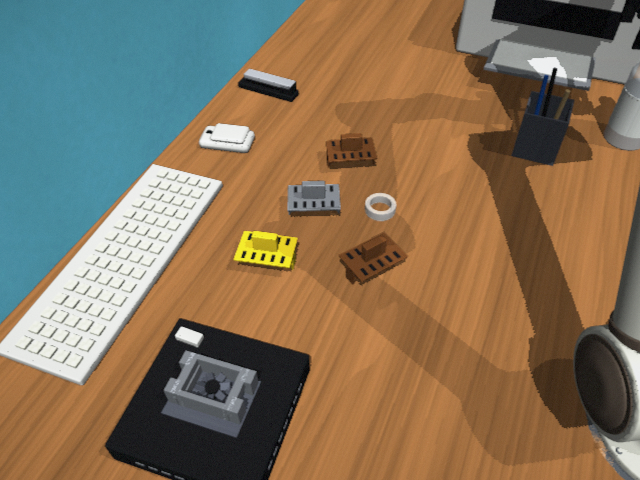

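View pics/top0.png

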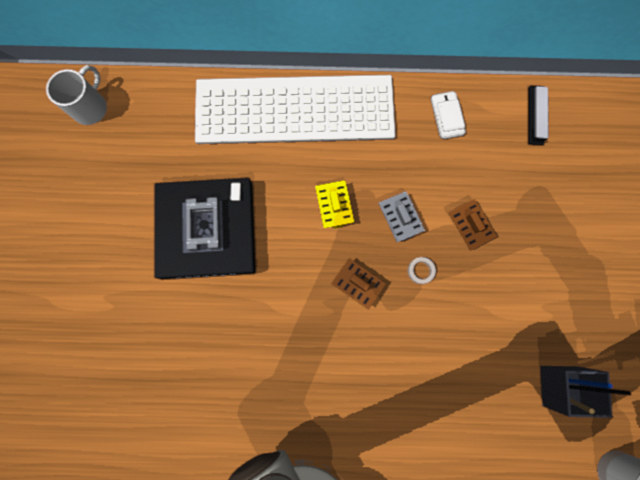

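```bash
python3 - <<'E'
from h import *
im=cv2.imread('pics/top0.png'); s=cv2.imread('pics/side0.png')
a=cv2.resize(im[160:320,140:280],None,fx=4.2,fy=3.75,interpolation=3)
b=cv2.resize(im[170:310,310:510],(800,560),interpolation=3)
cv2.imwrite('pics/ca.png',cv2.resize(im[165:290,140:270],None,fx=4.5,fy=4.5,interpolation=3)); cv2.imwrite('pics/cb.png',b)
cv2.imwrite('pics/cs.png',cv2.resize(s[310:480,100:320],None,fx=3.5,fy=3.5,interpolation=3))
print('grip',atz('top',403.3,212.4,.05),atz('side',313.9,191.5,.05))
print('collar',atz('top',203.7,223.2,.082),atz('side',212.4,376.2,.082))
print('comp',atz('top',211,230.8,0),atz('side',216.1,415.1,0))
print('tape',atz('top',423,271,.009), 'eraser',atz('top',235,191,.055))
E
```

```text
grip [ 0.60246812 -0.19391197  0.05      ] [ 0.59457655 -0.18918544  0.05      ]
collar [0.56368568 0.20588559 0.082     ] [0.5647531  0.20345496 0.082     ]
comp [0.56414666 0.21104064 0.        ] [0.56440775 0.21827508 0.        ]
tape [ 0.48676249 -0.24184088  0.009     ] eraser [0.63828884 0.15337802 0.055     ]
```

View pics/cb.png

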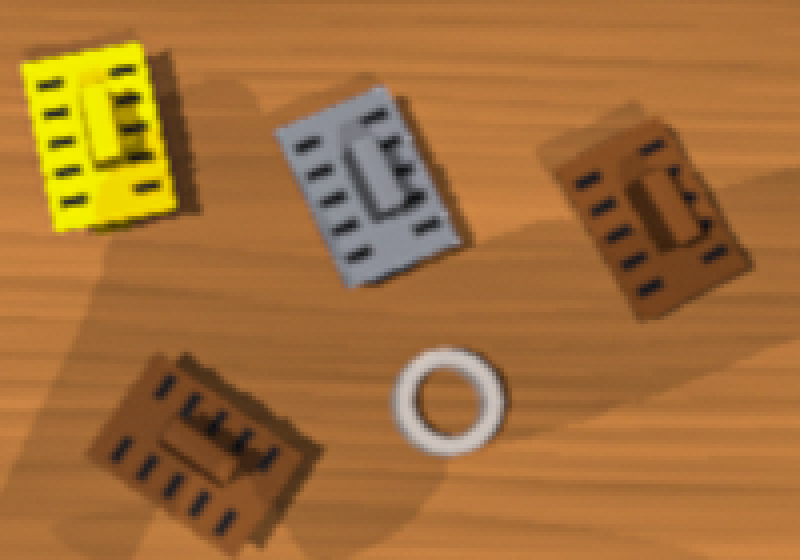

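View pics/ca.png

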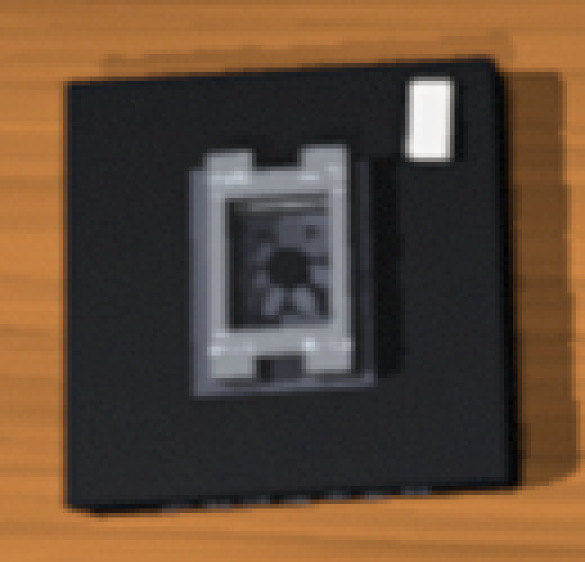

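View pics/cs.png

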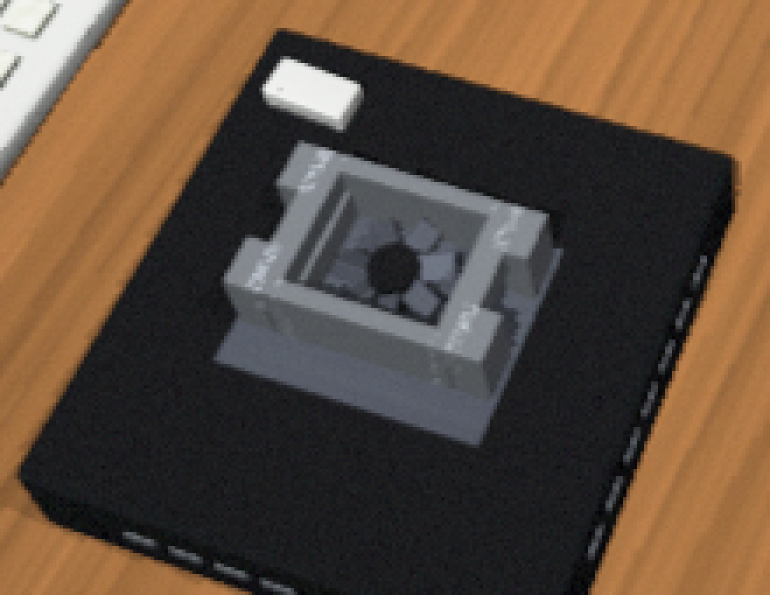

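```bash
python3 - <<'E'
from h import *
im=cv2.imread('pics/top0.png'); s=cv2.imread('pics/side0.png')
f=lambda c,sc,o:((np.array(c)+.5)/sc-.5+np.array(o))
ca=[f(c,4.5,(140,165)) for c in [(205,152),(347,146),(208,382),(353,374)]]
P=np.array([atz('top',*c,.082) for c in ca]); print('collar top',P,P.mean(0))
cs=[f(c,3.5,(100,310)) for c in [(300,143),(552,212),(226,275),(500,335)]]
Q=np.array([atz('side',*c,.082) for c in cs]); print('collar side',Q,Q.mean(0))
for R in (P,):
    d=(R[0]-R[2])+(R[1]-R[3]); print('yaw x',np.degrees(np.arctan2(d[1],d[0]))); d=(R[0]-R[1]+R[2]-R[3]);print('yaw y',np.degrees(np.arctan2(d[1],d[0])))
d=(Q[0]-Q[1]+Q[2]-Q[3]);print('side long', np.degrees(np.arctan2(d[1],d[0])),np.linalg.norm(d)/2); d=Q[0]+Q[1]-Q[2]-Q[3];print(np.degrees(np.arctan2(d[1],d[0])),np.linalg.norm(d)/2)
# computer outline top z=.05
cc=[f(c,4.5,(140,165)) for c in [(68,84),(495,60),(68,507),(517,487)]]
C=np.array([atz('top',*c,.05) for c in cc]); print('comp',C,C.mean(0)); d=C[0]-C[2];print(np.degrees(np.arctan2(d[1],d[0])));d=C[0]-C[1];print(np.degrees(np.arctan2(d[1],d[0])))
# cover plate z=.034
cb=[f(c,4,(310,170)) for c in [(277,131),(386,87),(352,288),(463,243)]]
B=np.array([atz('top',*c,.034) for c in cb]); print('plate',B,B.mean(0))
d=B[0]-B[2]+B[1]-B[3];print(np.degrees(np.arctan2(d[1],d[0])));d=B[0]-B[1]+B[2]-B[3];print(np.degrees(np.arctan2(d[1],d[0])))
cv2.imwrite('pics/sg.png',cv2.resize(s[120:290,220:420],(800,680),interpolation=3)[:600])
E
```

```text
collar top [[0.61315854 0.24603601 0.082     ]
 [0.61738343 0.18358055 0.082     ]
 [0.51055858 0.23713851 0.082     ]
 [0.51549909 0.17464357 0.082     ]] [0.56414991 0.21034966 0.082     ]
collar side [[0.61634345 0.18456141 0.082     ]
 [0.51607063 0.17390041 0.082     ]
 [0.61193724 0.24123857 0.082     ]
 [0.51094533 0.22367406 0.082     ]] [0.56382416 0.20584361 0.082     ]
yaw x 4.984547411397826
yaw y 94.19526273925588
side long 7.983137238855485 0.10161713980009199
-84.88343790092135 0.05343834000782584
comp [[0.6522497  0.32137017 0.05      ]
 [0.6684768  0.12559479 0.05      ]
 [0.45767055 0.30473059 0.05      ]
 [0.4710433  0.10596079 0.05      ]] [0.56236009 0.21441409 0.05      ]
4.887798392534161
94.7382042478552
plate [[ 0.62671364 -0.14560494  0.034     ]
 [ 0.65200323 -0.20317176  0.034     ]
 [ 0.54392995 -0.18454957  0.034     ]
 [ 0.56901009 -0.24250056  0.034     ]] [ 0.59791423 -0.1939567   0.034     ]
25.274875062767425
113.55885130868178
```

View pics/sg.png

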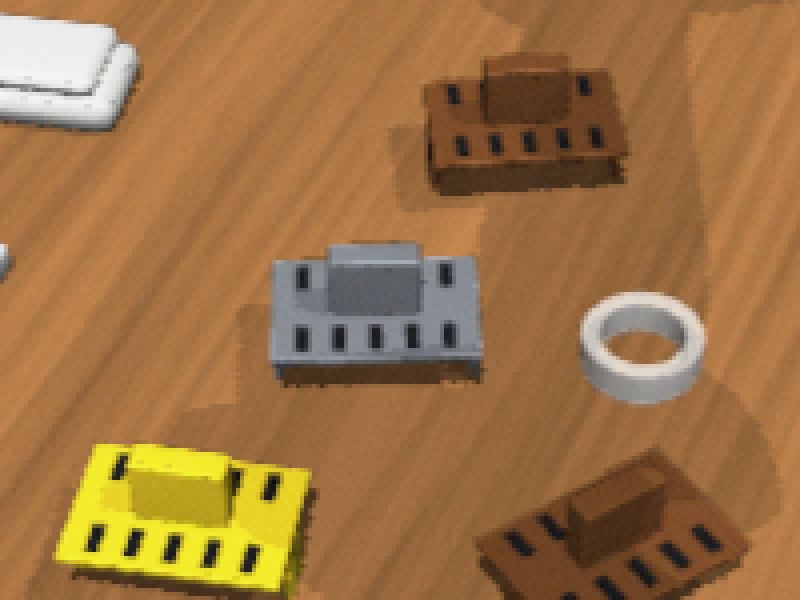

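```bash
python3 - <<'E'
from h import *
print('cup base side',atz('side',540,155,0),'top rim',atz('top',610,390,.1),atz('top',545,368,.1),atz('top',545,405,0),atz('side',555,70,.15),atz('top',628,392,.15))
for z in (.1,.13,.16,.19): print(z,atz('side',554,70,z),atz('top',630,392,z))
print(sense()['tcp_pos'])
E
```

```text
cup base side [ 0.24523582 -0.50399219  0.        ] top rim [ 0.26660751 -0.5599959   0.1       ] [ 0.30304385 -0.44327889  0.1       ] [ 0.22093841 -0.48710108  0.        ] [ 0.26781719 -0.56213491  0.15      ] [ 0.27080938 -0.55984508  0.15      ]
0.1 [ 0.26723907 -0.65042989  0.1       ] [ 0.26384937 -0.59637024  0.1       ]
0.13 [ 0.26860619 -0.59704128  0.13      ] [ 0.26806784 -0.57652828  0.13      ]
0.16 [ 0.26997331 -0.54365268  0.16      ] [ 0.2722863  -0.55668632  0.16      ]
0.19 [ 0.27134043 -0.49026408  0.19      ] [ 0.27650477 -0.53684436  0.19      ]
[ 0.16660711 -0.60237745  0.22255005]
```

View pics/wrist0.png

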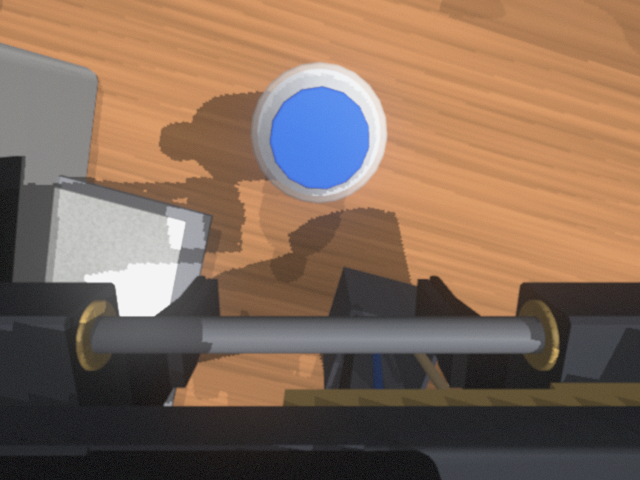

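```bash
python3 - <<'E'
from h import *
f=lambda c,sc,o:((np.array(c)+.5)/sc-.5+np.array(o))
B=np.array([atz('side',*f(c,4,(220,120)),.034) for c in [(272,257),(480,257),(484,360),(271,362)]]);print(B,B.mean(0))
G=np.array([atz('side',*f(c,4,(220,120)),.066) for c in [(329,244),(421,244),(421,266),(328,266)]]);print(G,G.mean(0))
d=B[0]-B[1]+B[3]-B[2];print(np.degrees(np.arctan2(d[1],d[0])))
E
python3 -m inch '[{"fingers":8.7,"delta_pos":[-4,2,-4],"spin":0},{"fingers":8.7,"delta_pos":[-8,4,-4],"spin":-3},{"fingers":8.7,"delta_pos":[-12,6.4,-4],"spin":-6},{"fingers":8.7,"delta_pos":[-16,8.5,-4],"spin":-9},{"fingers":8.7,"delta_pos":[-20,10.6,-4],"spin":-9},{"fingers":8.7,"delta_pos":[-24,12.7,-3],"spin":-9},{"fingers":8.7,"delta_pos":[-28,14.9,-1],"spin":-9},{"fingers":8.7,"delta_pos":[-32,17,0],"spin":-9},{"fingers":8.7,"delta_pos":[-36,19.1,1],"spin":-9},{"fingers":8.7,"delta_pos":[-40,21.2,2],"spin":-9},{"fingers":8.7,"delta_pos":[-44,23.4,3],"spin":-9},{"fingers":8.7,"delta_pos":[-48,25.5,4],"spin":-9},{"fingers":8.7,"delta_pos":[-52.5,27.9,6],"spin":-9},{"fingers":8.7,"delta_pos":[-52.5,27.9,6],"spin":-9},{"fingers":8.7,"delta_pos":[-52.5,27.9,6],"spin":-9}]'
```

```text
[[ 0.65331522 -0.2051365   0.034     ]
 [ 0.56663711 -0.24075652  0.034     ]
 [ 0.54093835 -0.18049715  0.034     ]
 [ 0.62539086 -0.1443623   0.034     ]] [ 0.59657039 -0.19268812  0.034     ]
[[ 0.61765853 -0.19084756  0.066     ]
 [ 0.58086741 -0.20596033  0.066     ]
 [ 0.5755055  -0.19305998  0.066     ]
 [ 0.61234384 -0.17791702  0.066     ]] [ 0.59659382 -0.19194622  0.066     ]
22.748252091703904
time_s: 2.55
tcp_pos: [0.5986, -0.1923, 0.1613]
ee_rot: [[-0.909, -0.416, -0.002], [-0.416, 0.909, 0.0], [0.002, 0.001, -1.0]]
wrist_force: [-0.4, 0.5, 1.1]
gripper_width: 0.999
```

```bash
python3 -m inch '[{"fingers":8.7,"delta_pos":[0.15,0,4],"spin":0.5},{"fingers":8.7,"delta_pos":[0.15,0,7],"spin":0.5},{"fingers":8.7,"delta_pos":[0.15,0,9],"spin":0.5},{"fingers":8.7,"delta_pos":[0.15,0,9],"spin":0.5}]'; python3 - <<'E'
from h import *
im=capture('side'); save(cv2.resize(im[100:290,200:450],(800,608),interpolation=3)[:600],'s1.png'); print(sense()['tcp_pos'])
im=capture('wrist'); save(im,'w1.png')
E
```

```text
time_s: 2.95
tcp_pos: [0.594, -0.1951, 0.0702]
ee_rot: [[-0.915, -0.404, -0.006], [-0.404, 0.915, 0.001], [0.005, 0.003, -1.0]]
wrist_force: [-0.2, -0.5, 0.6]
gripper_width: 1.001
[ 0.59569337 -0.19531264  0.07234839]
```

View pics/s1.png

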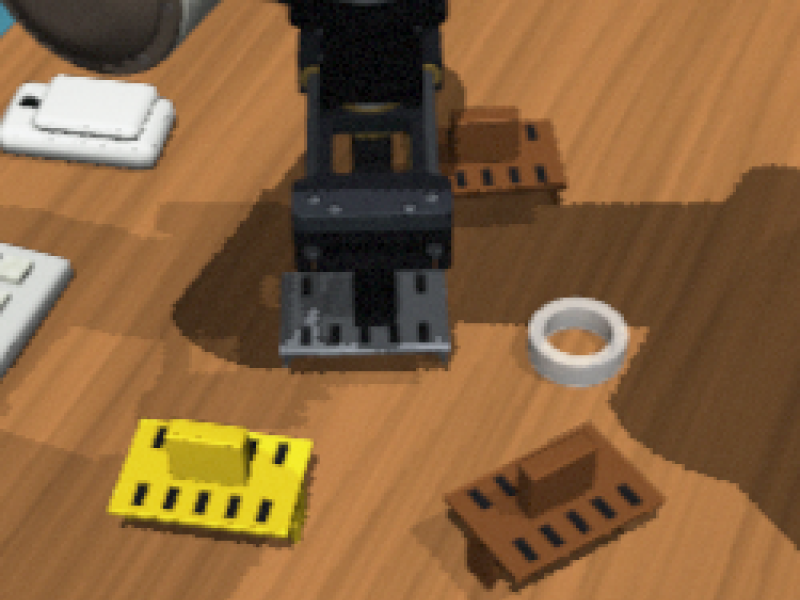

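View pics/w1.png

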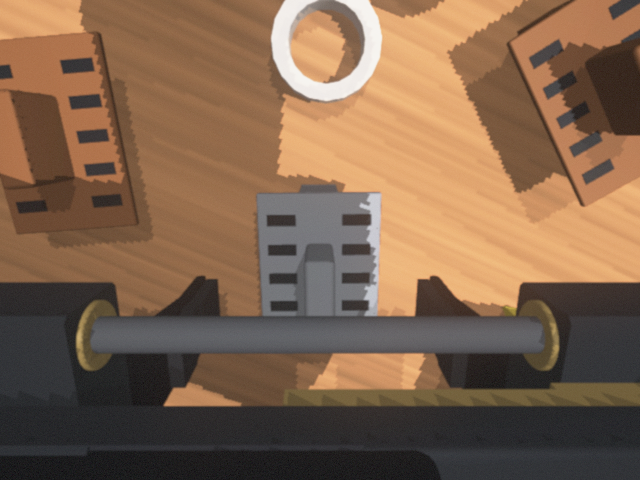

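```bash
python3 - <<'E'
from h import *
A=atz('wrist',258,193.5,.034);B=atz('wrist',380.5,191.5,.034);print(A,B,np.linalg.norm(A-B))
m=(A+B)/2; d=(B-A)/np.linalg.norm(B-A); print('dir',np.degrees(np.arctan2(d[1],d[0])))
# grip top near edge z=.066: cols 305-333,row245
C=atz('wrist',305.5,247,.066);D=atz('wrist',333,247,.066);print(C,D,np.linalg.norm(C-D))
s=sense();R=s['ee_rot'];t=s['tcp_pos'];print('tcp',t,'tool yaw',np.degrees(np.arctan2(R[1,0],R[0,0])))
print('edge in tool',R.T@(m-t),'grip edge in tool',R.T@((C+D)/2-t))
E
```

```text
[ 0.57169994 -0.2391715   0.034     ] [ 0.54534925 -0.18214529  0.034     ] 0.06281996152331742
dir 114.80073735555764
[ 0.57895953 -0.20845624  0.066     ] [ 0.57397259 -0.19718477  0.066     ] 0.012325398337454389
tcp [ 0.59698905 -0.19530381  0.07379773] tool yaw -156.09098029946472
edge in tool [0.04142194 0.0015989  0.03975932] grip edge in tool [0.0218152  0.00145515 0.00777677]
```

```bash
python3 - <<'E'
from h import *
im=capture('wrist'); s=sense();R=s['ee_rot'];t=s['tcp_pos']
save(cv2.resize(im[170:330,230:410],(800,711),interpolation=3)[:600],'w2.png')
K,T,_=cal('wrist'); print(np.round(R.T@(T[:3,3]-t),4)); print(np.round(t,4))
for (u,v,z) in [(319,245,.034),(319,262,.066)]: print(R.T@(atz('wrist',u,v,z)-t))
E
```

```text
[ 0.0728  0.0005 -0.1628]
[ 0.5977 -0.1952  0.0746]
[0.01313547 0.00152606 0.04052263]
[0.01446141 0.00136662 0.00851954]
```

View pics/w2.png

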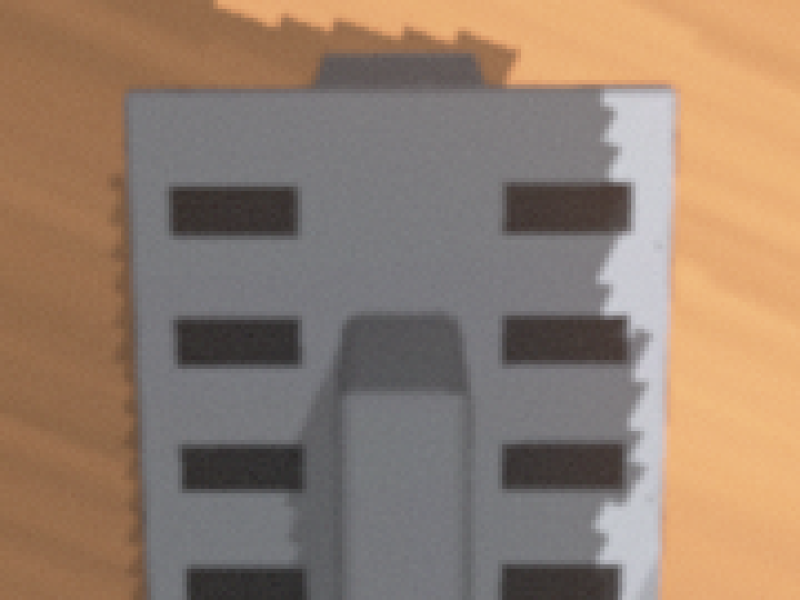

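```bash
python3 - <<'E'
from h import *
s=sense();R=s['ee_rot'];t=s['tcp_pos']
print(t)
for (u,v,z) in [(258.6,190.2,.034),(382.1,189.8,.034),(322,240.2,.034),(307.2,257.8,.066),(335,257.5,.066)]: print(np.round(R.T@(atz('wrist',u,v,z)-t),4))
E
```

```text
[ 0.5976679  -0.19517746  0.07455776]
[ 0.0425 -0.0295  0.0405]
[0.0427 0.0339 0.0404]
[0.0158 0.0031 0.0405]
[ 0.0165 -0.004   0.0085]
[0.0166 0.0086 0.0085]
```

```bash
python3 -m inch '[{"fingers":8.7,"delta_pos":[-0.35,0.2,1.2],"spin":0},{"fingers":8.7,"delta_pos":[-0.35,0.2,2.4],"spin":0},{"fingers":8.7,"delta_pos":[-0.35,0.2,3.5],"spin":0},{"fingers":8.7,"delta_pos":[-0.35,0.2,3.5],"spin":0},{"fingers":8.7,"delta_pos":[-0.35,0.2,3.5],"spin":0}]'; python3 -m inch '[{"fingers":4,"delta_pos":[0,0,0],"spin":0},{"fingers":0.5,"delta_pos":[0,0,0],"spin":0},{"fingers":0.5,"delta_pos":[0,0,0],"spin":0},{"fingers":0.5,"delta_pos":[0,0,0],"spin":0},{"fingers":0.5,"delta_pos":[0,0,0],"spin":0},{"fingers":0.5,"delta_pos":[0,0,0],"spin":0},{"fingers":0.5,"delta_pos":[0,0,0],"spin":0},{"fingers":0.5,"delta_pos":[0,0,0],"spin":0}]'
```

```text
time_s: 3.6
tcp_pos: [0.5991, -0.1909, 0.0369]
ee_rot: [[-0.914, -0.406, -0.001], [-0.406, 0.914, -0.0], [0.001, 0.0, -1.0]]
wrist_force: [0.2, 0.2, 0.9]
gripper_width: 0.997
time_s: 4.4
tcp_pos: [0.5993, -0.1909, 0.0375]
ee_rot: [[-0.914, -0.406, -0.0], [-0.406, 0.914, 0.0], [0.0, 0.0, -1.0]]
wrist_force: [-0.1, -0.6, 0.6]
gripper_width: 0.353
```

```bash
python3 -m inch '[{"fingers":0.5,"delta_pos":[0,0,0],"spin":0},{"fingers":0.5,"delta_pos":[0,0,0],"spin":0},{"fingers":0.5,"delta_pos":[0,0,0],"spin":0},{"fingers":0.5,"delta_pos":[0,0,0],"spin":0},{"fingers":0.5,"delta_pos":[0,0,0],"spin":0},{"fingers":0.5,"delta_pos":[0,0,0],"spin":0}]'; python3 - <<'E'
from h import *
im=capture('wrist'); s=sense();R=s['ee_rot'];t=s['tcp_pos'];print(t,s['gripper_width'],s['wrist_force'])
save(cv2.resize(im[150:330,210:430],(800,655),interpolation=3)[:600],'w3.png')
E
```

```text
time_s: 5.0
tcp_pos: [0.5992, -0.1909, 0.0375]
ee_rot: [[-0.914, -0.406, -0.0], [-0.406, 0.914, 0.0], [0.0, 0.0, -1.0]]
wrist_force: [0.7, 0.6, -1.4]
gripper_width: 0.154
[ 0.59918772 -0.19087584  0.03745673] 0.16202878799514056 [-0.18793641 -0.74376296 -0.76825795]
```

View pics/w3.png

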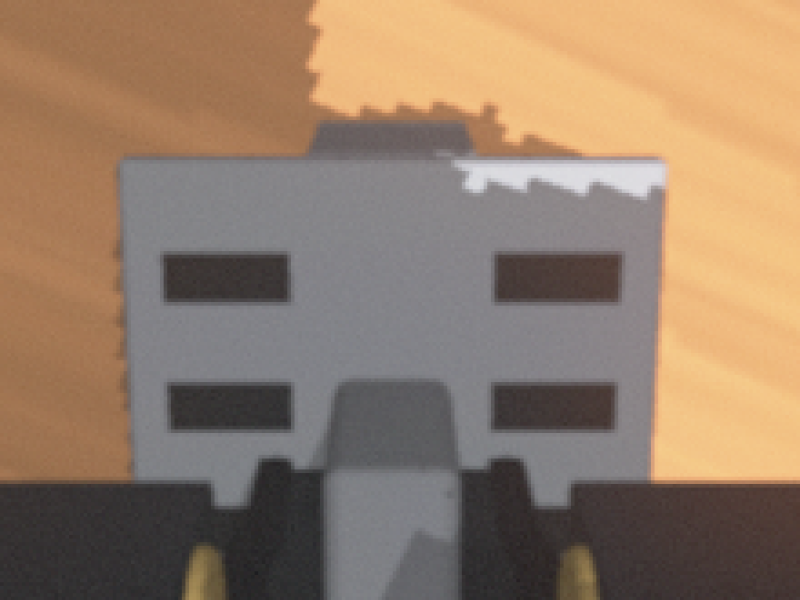

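```bash
python3 - <<'E'
from h import *
s=sense();R=s['ee_rot'];t=s['tcp_pos']
for (u,v,z) in [(243.3,193.2,.034),(393.2,193.2,.034),(318,254,.034),(299.2,278.6,.066),(336.5,278.6,.066)]: print(np.round(R.T@(atz('wrist',u,v,z)-t),4))
E
python3 -m inch '[{"fingers":0.5,"delta_pos":[0,0,-1],"spin":0},{"fingers":0.5,"delta_pos":[0,0,-3],"spin":0},{"fingers":0.5,"delta_pos":[0,0,-6],"spin":0},{"fingers":0.5,"delta_pos":[0,0,-10],"spin":0},{"fingers":0.5,"delta_pos":[0,0,-13],"spin":0},{"fingers":0.5,"delta_pos":[0,0,-15],"spin":0},{"fingers":0.5,"delta_pos":[0,0,-15],"spin":0},{"fingers":0.5,"delta_pos":[0,0,-15],"spin":0}]'
```

```text
[ 0.0467 -0.0306  0.0035]
[0.0467 0.0326 0.0035]
[0.0199 0.0009 0.0035]
[ 0.0207 -0.006  -0.0285]
[ 0.0207  0.0075 -0.0285]
time_s: 5.85
tcp_pos: [0.5989, -0.1907, 0.1878]
ee_rot: [[-0.914, -0.406, 0.0], [-0.406, 0.914, 0.001], [-0.001, 0.0, -1.0]]
wrist_force: [0.2, 0.8, -0.9]
gripper_width: 0.155
```

```bash
python3 -m inch '[{"fingers":0.5,"delta_pos":[-1,1.7,0],"spin":2},{"fingers":0.5,"delta_pos":[-3,5,-0.5],"spin":5},{"fingers":0.5,"delta_pos":[-5.5,9,-1.2],"spin":9},{"fingers":0.5,"delta_pos":[-8,13,-1.2],"spin":13},{"fingers":0.5,"delta_pos":[-10.5,17,-1.2],"spin":17},{"fingers":0.5,"delta_pos":[-13,21,-1.2],"spin":19},{"fingers":0.5,"delta_pos":[-15.5,25.2,-1.2],"spin":19},{"fingers":0.5,"delta_pos":[-18,29.2,-1.2],"spin":19},{"fingers":0.5,"delta_pos":[-20,32.5,-1.2],"spin":19},{"fingers":0.5,"delta_pos":[-21.6,35.1,-1.2],"spin":19},{"fingers":0.5,"delta_pos":[-21.6,35.1,-1.2],"spin":19},{"fingers":0.5,"delta_pos":[-21.6,35.1,-1.2],"spin":19},{"fingers":0.5,"delta_pos":[-21.6,35.1,-1.2],"spin":19}]'
python3 - <<'E'
from h import *
im=capture('wrist'); s=sense();R=s['ee_rot'];t=s['tcp_pos'];print(t,np.degrees(np.arctan2(R[1,0],R[0,0])),s['time_s'])
save(im,'w4.png')
im=capture('side'); save(im,'s4.png')
im=capture('top'); save(im,'t4.png')
for k in ('collar','channel_back','rim_back','computer'):
    for n in ('wrist','top'): print(k,n,[(np.round(np.array(r["location"])*[640,480],1),round(r["conf"],2)) for r in spot_point(n,k)][:3])
E
```

```text
time_s: 7.15
tcp_pos: [0.6536, 0.2165, 0.1984]
ee_rot: [[-0.996, -0.086, -0.002], [-0.086, 0.996, -0.001], [0.002, -0.001, -1.0]]
wrist_force: [-0.1, -0.6, -0.4]
gripper_width: 0.157
[0.6538006  0.21622948 0.19887014] -175.1159156161086 7.2
collar wrist [(array([311.6, 108.7]), 0.83)]
collar top [(array([205.9, 221.6]), 0.93)]
channel_back wrist [(array([310.2, 172.5]), 0.88), (array([329.7, 111.7]), 0.63)]
channel_back top [(array([201.4, 199.3]), 0.71)]
rim_back wrist [(array([312.8, 165. ]), 0.67)]
rim_back top [(array([204.2, 201.5]), 0.85)]
computer wrist [(array([330.7, 111.4]), 0.85), (array([317.1, 268.9]), 0.24)]
computer top [(array([207.7, 231.1]), 0.74)]
```

View pics/w4.png

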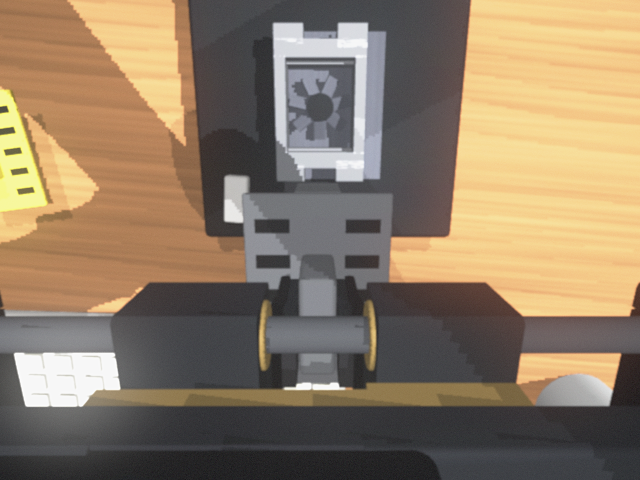

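View pics/s4.png

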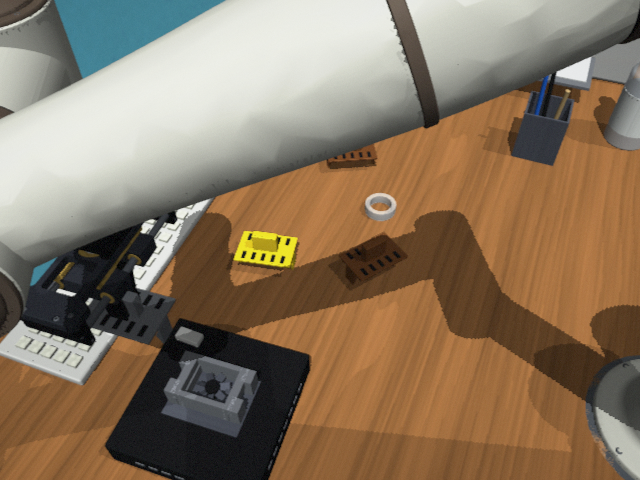

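```bash
python3 - <<'E'
import cv2
im=cv2.imread('pics/w4.png')
cv2.imwrite('pics/w4a.png',cv2.resize(im[10:140,240:413],(798,600),interpolation=3))
cv2.imwrite('pics/w4b.png',cv2.resize(im[120:250,230:403],(798,600),interpolation=3))
E
```

```text
(no output)
```

View pics/w4a.png

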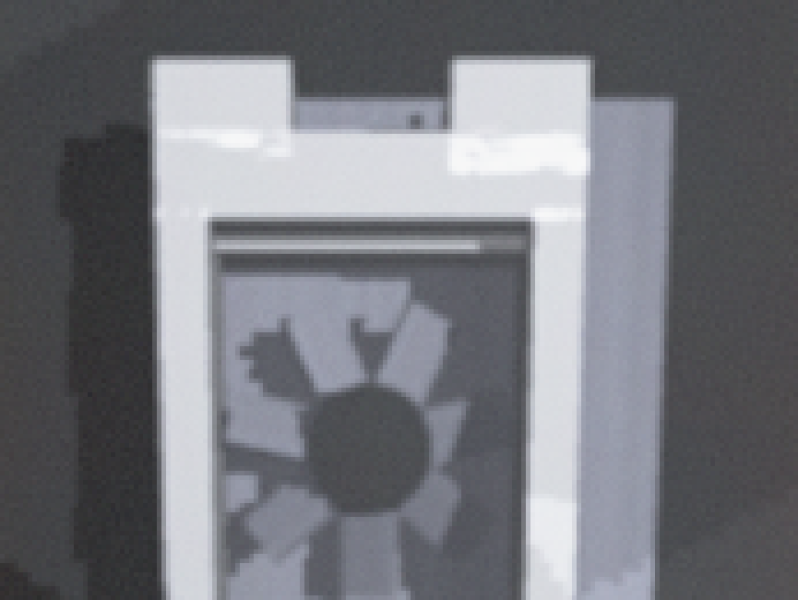

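View pics/w4b.png

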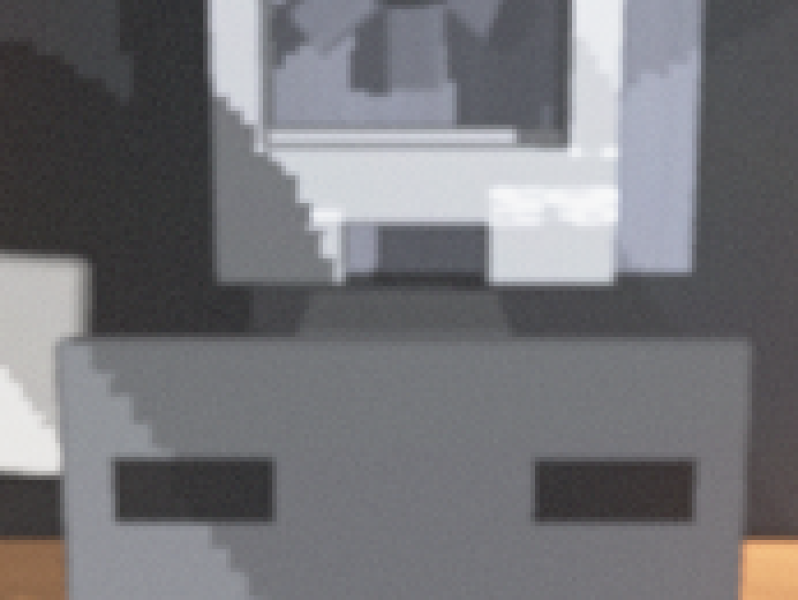

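```bash
python3 - <<'E'
from h import *
s=sense();R=s['ee_rot'];t=s['tcp_pos'];print(t)
g=lambda u,v,z:R.T@(atz('wrist',u,v,z)-t)
o=np.array([g(272.5,22.4,.082),g(368.3,22.4,.082),g(276.8,181.8,.082),g(363.1,181.8,.082)])*1e3
print(np.round(o,1),np.round(o.mean(0),1))
c=np.array([g(303.5,40,.082),g(336.9,40,.082),g(304.4,175,.082),g(335.8,175,.082)])*1e3
print(np.round(c[:,:2],1), np.round(c.mean(0),1))
d=o[:2].mean(0)-o[2:].mean(0); print('yaw of collar in tool',np.degrees(np.arctan2(d[1],d[0])))
p=np.array([g(242.4,193.3,t[2]-.0035),g(392.6,193.5,t[2]-.0035)])*1e3; print(np.round(p,1))
# image position independent: arm foot? 
E
```

```text
[0.65415084 0.21744618 0.19967429]
[[138.5 -27.9 117.7]
 [138.5  33.1 117.7]
 [ 37.2 -28.  117.7]
 [ 37.1  32.8 117.7]] [ 87.8   2.5 117.7]
[[128.3  -8.3]
 [128.3  13.2]
 [ 41.9  -8.5]
 [ 41.9  13.5]] [ 85.1   2.5 117.7]
yaw of collar in tool 0.11136502264904
[[ 46.9 -31.1   3.5]
 [ 46.7  32.2   3.5]]
```

```bash
python3 -m inch '[{"fingers":0.5,"delta_pos":[2,0.05,0],"spin":0},{"fingers":0.5,"delta_pos":[4.5,0.1,1],"spin":0},{"fingers":0.5,"delta_pos":[7,0.15,3],"spin":0},{"fingers":0.5,"delta_pos":[8.65,0.18,5.5],"spin":0},{"fingers":0.5,"delta_pos":[8.65,0.18,6.8],"spin":0},{"fingers":0.5,"delta_pos":[8.65,0.18,6.8],"spin":0},{"fingers":0.5,"delta_pos":[8.65,0.18,6.8],"spin":0},{"fingers":0.5,"delta_pos":[8.65,0.18,6.8],"spin":0}]'
python3 - <<'E'
from h import *
im=capture('side'); s=sense();R=s['ee_rot'];t=s['tcp_pos'];print(t,np.degrees(np.arctan2(R[1,0],R[0,0])),s['time_s'],s['wrist_force'])
save(cv2.resize(im[280:470,100:353],(800,600),interpolation=3),'s5.png')
im=capture('wrist'); save(im,'w5.png')
E
```

```text
time_s: 8.5
tcp_pos: [0.5694, 0.2124, 0.1327]
ee_rot: [[-0.996, -0.086, 0.003], [-0.086, 0.996, 0.001], [-0.003, 0.001, -1.0]]
wrist_force: [0.4, -0.0, -0.9]
gripper_width: 0.155
[0.56920594 0.21237041 0.1326223 ] -175.05335651934598 8.55 [-0.38659775  0.34195104 -0.77971149]
```

View pics/s5.png

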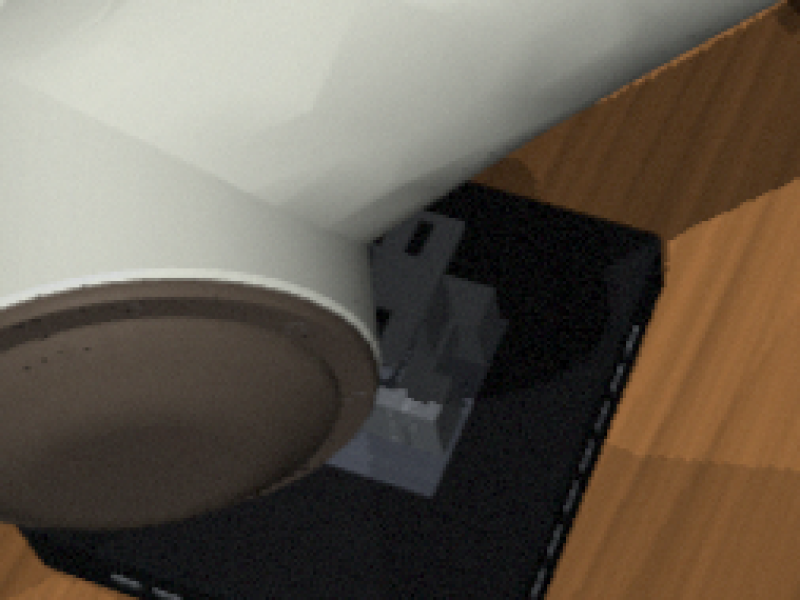

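View pics/w5.png

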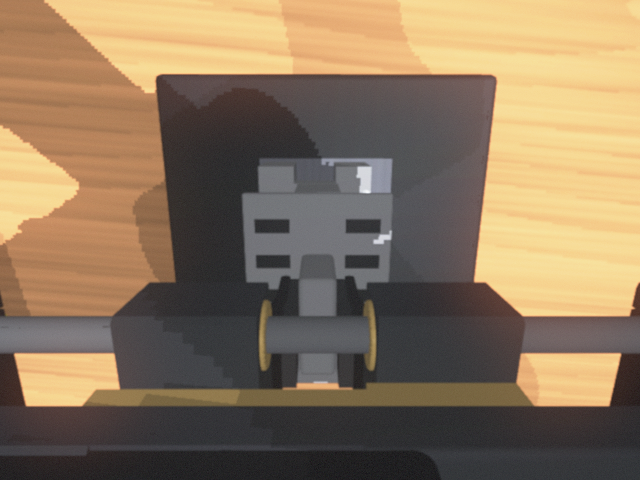

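```bash
python3 - <<'E'
import cv2
im=cv2.imread('pics/w5.png')
c=cv2.resize(im[140:260,240:400],(800,600),interpolation=3)
cv2.imwrite('pics/w5a.png',cv2.convertScaleAbs(c,alpha=1.8))
E
```

```text
(no output)
```

View pics/w5a.png

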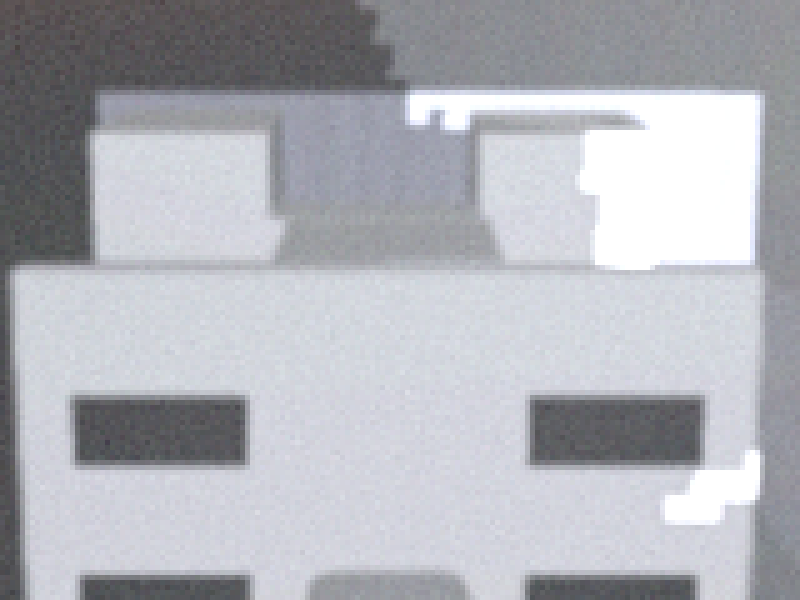

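```bash
python3 - <<'E'
from h import *
s=sense();R=s['ee_rot'];t=s['tcp_pos'];print(t)
g=lambda u,v,z:np.round(1e3*(R.T@(atz('wrist',u,v,z)-t)),2)
print('channel',g(240+272/5,140+135/5,.082),g(240+478/5,140+135/5,.082))
print('collar end L',g(240+91/5,140+128/5,.082))
print('tip',g(240+288/5,140+210/5,t[2]-.0375),g(240+488/5,140+210/5,t[2]-.0375))
print('plate',g(240+11/5,140+268/5,t[2]-.0035),g(240+762/5,140+268/5,t[2]-.0035))
E
```

```text
[0.56892996 0.21224989 0.13248016]
channel [ 53.54 -11.65  50.36] [53.52 10.2  50.38]
collar end L [ 54.3  -30.82  50.35]
tip [47.26 -9.43 37.4 ] [47.24 10.69 37.42]
plate [ 46.76 -31.16   3.38] [46.69 32.08  3.44]
```

```bash
python3 -m inch '[{"fingers":0.5,"delta_pos":[0.28,-0.13,0.3],"spin":0},{"fingers":0.5,"delta_pos":[0.28,-0.13,0.6],"spin":0},{"fingers":0.5,"delta_pos":[0.28,-0.13,0.6],"spin":0},{"fingers":0.5,"delta_pos":[0.28,-0.13,0.6],"spin":0}]'
python3 - <<'E'
from h import *
im=capture('wrist'); s=sense();t=s['tcp_pos'];print(t,s['time_s'],s['wrist_force'])
c=cv2.resize(im[140:260,240:400],(800,600),interpolation=3)
save(cv2.convertScaleAbs(c,alpha=1.8),'w6.png')
E
```

```text
time_s: 9.0
tcp_pos: [0.5651, 0.2103, 0.1254]
ee_rot: [[-0.996, -0.086, -0.0], [-0.086, 0.996, -0.0], [0.0, -0.0, -1.0]]
wrist_force: [0.4, -0.5, -1.5]
gripper_width: 0.16
[0.56518449 0.21033432 0.12556499] 9.05 [ 1.02723856e+00  7.75065307e-04 -1.50649676e+00]
```

View pics/w6.png

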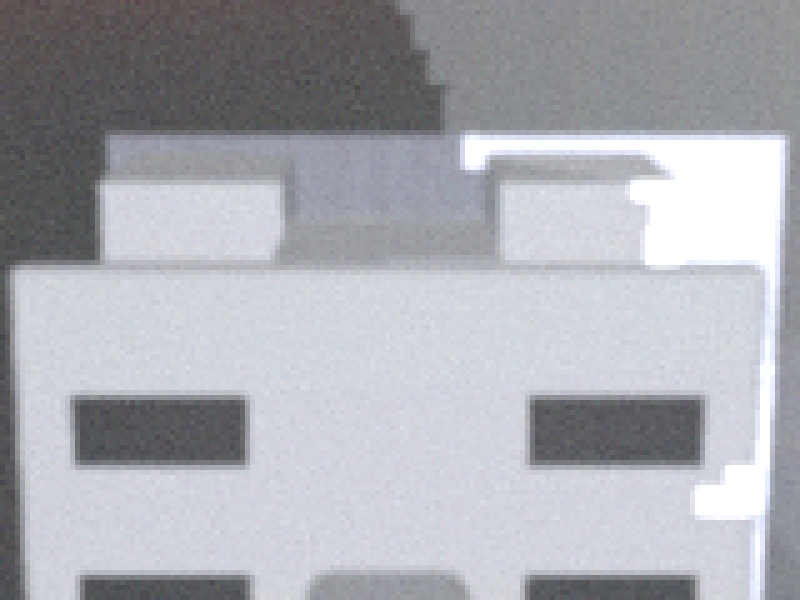

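```bash
python3 - <<'E'
from h import *
s=sense();R=s['ee_rot'];t=s['tcp_pos'];print(t)
g=lambda u,v,z:np.round(1e3*(R.T@(atz('wrist',240+u/5,140+v/5,z)-t)),2)
print('channel',g(287,182,.082),g(497,182,.082))
print('collar end L',g(99,180,.082),'R',g(672,180,.082))
print('tip',g(288,221,t[2]-.0375),g(488,221,t[2]-.0375))
E
```

```text
[0.56518449 0.21033432 0.12556499]
channel [49.36 -9.76 43.56] [49.34 11.94 43.56]
collar end L [ 49.59 -29.18  43.56] R [49.53 30.02 43.56]
tip [46.14 -9.42 37.5 ] [46.12 10.75 37.5 ]
```

```bash
python3 -m inch '[{"fingers":0.5,"delta_pos":[-0.06,0.035,0],"spin":0},{"fingers":0.5,"delta_pos":[-0.06,0.035,0.2],"spin":0},{"fingers":0.5,"delta_pos":[-0.06,0.035,0.4],"spin":0},{"fingers":0.5,"delta_pos":[-0.06,0.035,0.6],"spin":0},{"fingers":0.5,"delta_pos":[-0.06,0.035,0.7],"spin":0},{"fingers":0.5,"delta_pos":[-0.06,0.035,0.8],"spin":0},{"fingers":0.5,"delta_pos":[-0.06,0.035,0.8],"spin":0},{"fingers":0.5,"delta_pos":[-0.06,0.035,0.8],"spin":0}]'
python3 - <<'E'
from h import *
im=capture('wrist'); s=sense();t=s['tcp_pos'];print(t,s['time_s'],s['wrist_force'])
c=cv2.resize(im[140:260,240:400],(800,600),interpolation=3)
save(cv2.convertScaleAbs(c,alpha=1.8),'w7.png')
E
```

```text
time_s: 9.85
tcp_pos: [0.5657, 0.2107, 0.1176]
ee_rot: [[-0.996, -0.086, 0.0], [-0.086, 0.996, -0.0], [-0.0, -0.0, -1.0]]
wrist_force: [0.4, -0.0, -1.4]
gripper_width: 0.161
[0.56574573 0.21079923 0.11763078] 9.9 [ 0.6276419   0.3882885  -0.17264643]
```

View pics/w7.png

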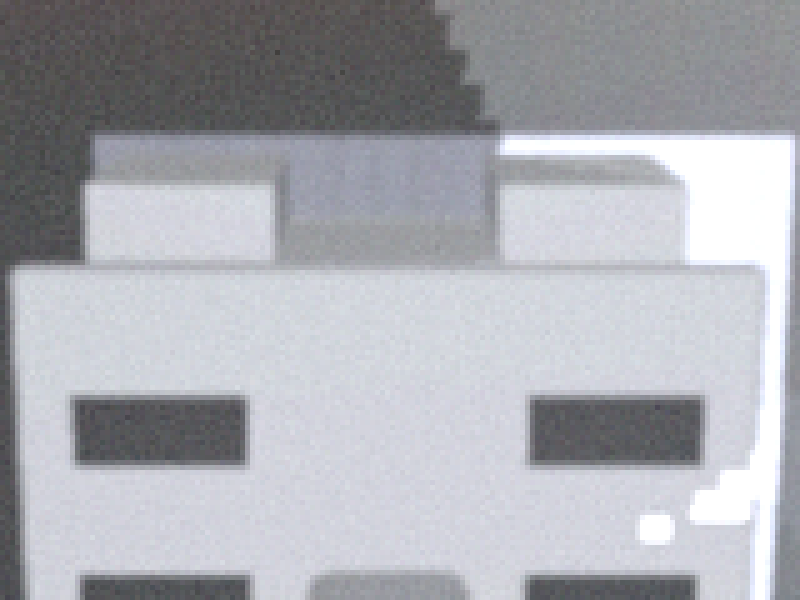

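```bash
python3 -m inch '[{"fingers":0.5,"delta_pos":[0,0,0.1],"spin":0},{"fingers":0.5,"delta_pos":[0,0,0.2],"spin":0},{"fingers":0.5,"delta_pos":[0,0,0.3],"spin":0},{"fingers":0.5,"delta_pos":[0,0,0.3],"spin":0},{"fingers":0.5,"delta_pos":[0,0,0.3],"spin":0}]'; python3 - <<'E'
from h import *
for i in range(3):
    capture('wrist'); s=sense(); print(np.round(s['tcp_pos'],4),np.round(s['wrist_force'],1),np.round(s['moment'],2))
E
```

```text
time_s: 10.4
tcp_pos: [0.5657, 0.2108, 0.1145]
ee_rot: [[-0.996, -0.086, -0.0], [-0.086, 0.996, -0.0], [0.0, -0.0, -1.0]]
wrist_force: [-0.5, 0.5, -1.2]
gripper_width: 0.153
[0.5657 0.2107 0.1145] [-0.8  0.2 -0.9] [0.02 0.01 0.01]
[0.5657 0.2107 0.1145] [ 0.4  0.2 -1.3] [ 0.03 -0.06  0.03]
[0.5657 0.2108 0.1146] [ 0.1  1.  -0.6] [0.   0.01 0.04]
```

```bash
python3 -m inch '[{"fingers":0.5,"delta_pos":[0,0,0.1],"spin":0},{"fingers":0.5,"delta_pos":[0,0,0.2],"spin":0},{"fingers":0.5,"delta_pos":[0,0,0.3],"spin":0},{"fingers":0.5,"delta_pos":[0,0,0.3],"spin":0}]'; python3 - <<'E'
from h import *
for i in range(2):
    capture('wrist'); s=sense(); print(np.round(s['tcp_pos'],4),np.round(s['wrist_force'],1),np.round(s['moment'],2))
E
```

```text
time_s: 10.95
tcp_pos: [0.566, 0.2109, 0.1118]
ee_rot: [[-0.996, -0.087, 0.001], [-0.087, 0.996, 0.0], [-0.001, 0.0, -1.0]]
wrist_force: [1.0, -0.2, 0.9]
gripper_width: 0.155
[0.5659 0.2109 0.1118] [ 0.2 -0.5  2. ] [ 0.05 -0.15 -0.01]
[0.5659 0.2109 0.1118] [-0.4  0.6  1. ] [ 0.07 -0.14  0.05]
```

```bash
python3 -m inch '[{"fingers":0.5,"delta_pos":[0,0,0.1],"spin":0},{"fingers":0.5,"delta_pos":[0,0,0.2],"spin":0},{"fingers":0.5,"delta_pos":[0,0,0.3],"spin":0},{"fingers":0.5,"delta_pos":[0,0,0.3],"spin":0}]'; python3 - <<'E'
from h import *
for i in range(2):
    im=capture('wrist'); s=sense(); print(np.round(s['tcp_pos'],4),np.round(s['wrist_force'],1),np.round(s['moment'],2))
c=cv2.resize(im[140:260,240:400],(800,600),interpolation=3)
save(cv2.convertScaleAbs(c,alpha=1.8),'w8.png')
E
```

```text
time_s: 11.45
tcp_pos: [0.5661, 0.2109, 0.1091]
ee_rot: [[-0.996, -0.087, 0.001], [-0.087, 0.996, 0.0], [-0.001, 0.0, -1.0]]
wrist_force: [-0.9, 0.9, 4.9]
gripper_width: 0.159
[0.566  0.2109 0.109 ] [-0.3  0.2  4.8] [-0.   -0.03  0.  ]
[0.5661 0.2109 0.109 ] [ 0.4 -0.5  5.2] [ 0.02 -0.02  0.03]
```

View pics/w8.png

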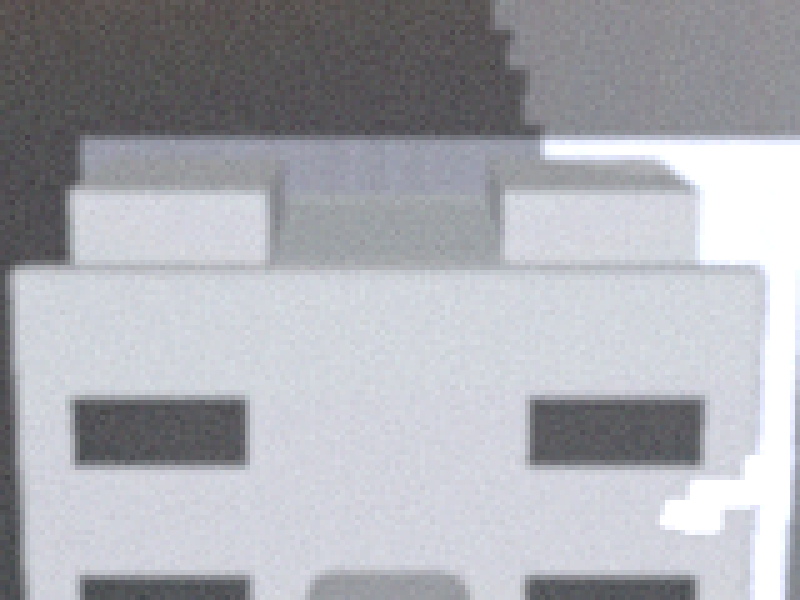

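```bash
python3 -m inch '[{"fingers":0.5,"delta_pos":[0,0,0.1],"spin":0},{"fingers":0.5,"delta_pos":[0,0,0.2],"spin":0},{"fingers":0.5,"delta_pos":[0,0,0.3],"spin":0},{"fingers":0.5,"delta_pos":[0,0,0.3],"spin":0}]';python3 -m inch '[{"fingers":0.5,"delta_pos":[0,0,0.1],"spin":0},{"fingers":0.5,"delta_pos":[0,0,0.2],"spin":0},{"fingers":0.5,"delta_pos":[0,0,0.2],"spin":0}]'
```

```text
time_s: 11.95
tcp_pos: [0.5665, 0.2111, 0.1069]
ee_rot: [[-0.996, -0.087, 0.002], [-0.087, 0.996, 0.001], [-0.002, 0.0, -1.0]]
wrist_force: [-1.3, -0.7, 7.6]
gripper_width: 0.155
time_s: 12.25
tcp_pos: [0.5658, 0.2109, 0.1037]
ee_rot: [[-0.996, -0.086, 0.001], [-0.086, 0.996, 0.001], [-0.001, 0.001, -1.0]]
wrist_force: [-0.4, 0.2, 2.5]
gripper_width: 0.156
```

```bash
python3 -m inch '[{"fingers":0.5,"delta_pos":[0,0,0.1],"spin":0},{"fingers":0.5,"delta_pos":[0,0,0.2],"spin":0},{"fingers":0.5,"delta_pos":[0,0,0.3],"spin":0},{"fingers":0.5,"delta_pos":[0,0,0.4],"spin":0},{"fingers":0.5,"delta_pos":[0,0,0.5],"spin":0},{"fingers":0.5,"delta_pos":[0,0,0.6],"spin":0},{"fingers":0.5,"delta_pos":[0,0,0.6],"spin":0}]';python3 -m inch '[{"fingers":0.5,"delta_pos":[0,0,0.1],"spin":0},{"fingers":0.5,"delta_pos":[0,0,0.2],"spin":0},{"fingers":0.5,"delta_pos":[0,0,0.3],"spin":0},{"fingers":0.5,"delta_pos":[0,0,0.3],"spin":0}]'
```

```text
time_s: 12.95
tcp_pos: [0.5656, 0.2107, 0.0972]
ee_rot: [[-0.996, -0.086, -0.0], [-0.086, 0.996, -0.0], [0.0, -0.0, -1.0]]
wrist_force: [1.8, 1.0, 1.2]
gripper_width: 0.16
time_s: 13.35
tcp_pos: [0.5656, 0.2107, 0.0943]
ee_rot: [[-0.996, -0.086, -0.0], [-0.086, 0.996, -0.0], [0.0, -0.0, -1.0]]
wrist_force: [1.0, 0.2, 1.3]
gripper_width: 0.16
```

```bash
python3 -m inch '[{"fingers":0.5,"delta_pos":[0,0,0.1],"spin":0},{"fingers":0.5,"delta_pos":[0,0,0.2],"spin":0},{"fingers":0.5,"delta_pos":[0,0,0.3],"spin":0},{"fingers":0.5,"delta_pos":[0,0,0.3],"spin":0}]';python3 -m inch '[{"fingers":0.5,"delta_pos":[0,0,0.05],"spin":0},{"fingers":0.5,"delta_pos":[0,0,0.1],"spin":0},{"fingers":0.5,"delta_pos":[0,0,0.1],"spin":0}]'
```

```text
time_s: 13.75
tcp_pos: [0.5645, 0.2102, 0.0903]
ee_rot: [[-0.996, -0.086, -0.003], [-0.086, 0.996, -0.001], [0.003, -0.001, -1.0]]
wrist_force: [-0.1, 0.0, -1.5]
gripper_width: 0.162
time_s: 14.05
tcp_pos: [0.5653, 0.2106, 0.0902]
ee_rot: [[-0.996, -0.086, -0.001], [-0.086, 0.996, -0.0], [0.001, -0.0, -1.0]]
wrist_force: [0.5, -0.5, -0.7]
gripper_width: 0.157
```

```bash
python3 -m inch '[{"fingers":0.5,"delta_pos":[0,0,0.05],"spin":0},{"fingers":0.5,"delta_pos":[0,0,0.1],"spin":0},{"fingers":0.5,"delta_pos":[0,0,0.1],"spin":0}]';python3 -m inch '[{"fingers":0.5,"delta_pos":[0,0,0],"spin":0},{"fingers":0.5,"delta_pos":[0,0,0],"spin":0}]'; python3 - <<'E'
from h import *
im=capture('wrist'); s=sense();R=s['ee_rot'];t=s['tcp_pos'];print(t,s['wrist_force'],s['moment'])
save(cv2.convertScaleAbs(cv2.resize(im[140:260,240:400],(800,600),interpolation=3),alpha=1.8),'w9.png')
E
```

```text
time_s: 14.35
tcp_pos: [0.5656, 0.2107, 0.0895]
ee_rot: [[-0.996, -0.086, -0.0], [-0.086, 0.996, -0.0], [0.0, -0.0, -1.0]]
wrist_force: [-0.7, -0.0, 0.4]
gripper_width: 0.158
time_s: 14.55
tcp_pos: [0.5657, 0.2107, 0.0896]
ee_rot: [[-0.996, -0.086, 0.0], [-0.086, 0.996, 0.0], [-0.0, 0.0, -1.0]]
wrist_force: [-0.0, 0.1, -0.9]
gripper_width: 0.16
[0.56570141 0.21073694 0.0895758 ] [ 0.1799538   0.26796722 -0.81829304] [-0.00546656 -0.00234343 -0.02543186]
```

View pics/w9.png

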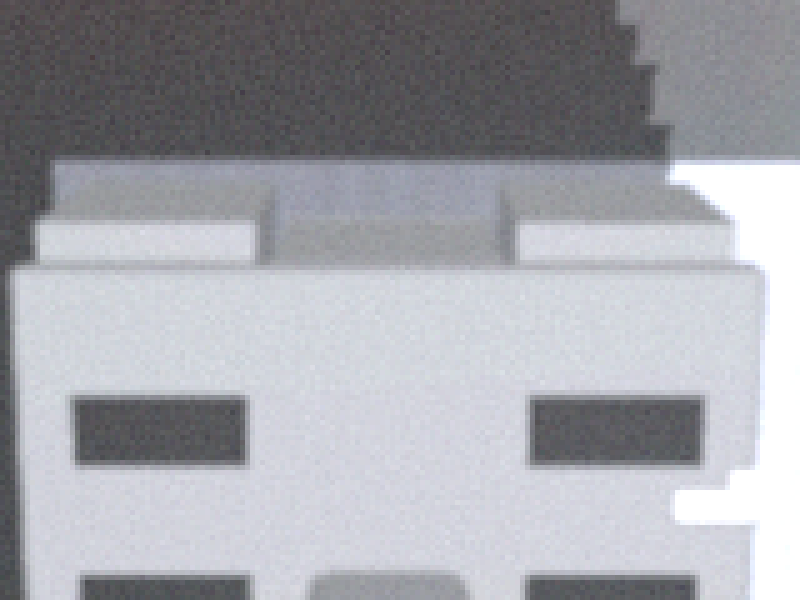

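```bash
python3 -m inch '[{"fingers":0.5,"delta_pos":[0,0,0.05],"spin":0},{"fingers":0.5,"delta_pos":[0,0,0.1],"spin":0},{"fingers":0.5,"delta_pos":[0,0,0.1],"spin":0}]';python3 -m inch '[{"fingers":0.5,"delta_pos":[0,0,0.05],"spin":0},{"fingers":0.5,"delta_pos":[0,0,0.05],"spin":0}]'
```

```text
time_s: 14.9
tcp_pos: [0.5658, 0.2108, 0.0894]
ee_rot: [[-0.996, -0.087, 0.0], [-0.087, 0.996, 0.0], [-0.0, 0.0, -1.0]]
wrist_force: [-1.8, -0.1, 5.0]
gripper_width: 0.157
time_s: 15.1
tcp_pos: [0.5658, 0.2108, 0.0894]
ee_rot: [[-0.996, -0.087, 0.001], [-0.087, 0.996, 0.0], [-0.001, 0.0, -1.0]]
wrist_force: [-3.6, -0.1, 7.1]
gripper_width: 0.156
```

```bash
python3 -m inch '[{"fingers":0.5,"delta_pos":[0,0,0.05],"spin":0},{"fingers":0.5,"delta_pos":[0,0,0.1],"spin":0},{"fingers":0.5,"delta_pos":[0,0,0.1],"spin":0}]';python3 -m inch '[{"fingers":0.5,"delta_pos":[0,0,-0.1],"spin":0},{"fingers":0.5,"delta_pos":[0,0,-0.25],"spin":0},{"fingers":0.5,"delta_pos":[0,0,-0.25],"spin":0}]'
```

```text
time_s: 15.4
tcp_pos: [0.5658, 0.2108, 0.0894]
ee_rot: [[-0.996, -0.087, 0.001], [-0.087, 0.996, 0.0], [-0.001, -0.0, -1.0]]
wrist_force: [-4.6, -0.8, 11.1]
gripper_width: 0.157
time_s: 15.7
tcp_pos: [0.5658, 0.2108, 0.0894]
ee_rot: [[-0.996, -0.086, 0.0], [-0.086, 0.996, 0.0], [-0.0, 0.0, -1.0]]
wrist_force: [-1.1, 0.9, 1.8]
gripper_width: 0.158
```

Hard stop at TCP z 0.0894, as predicted (0.0895). I'll release with the commanded pose unloaded.

```bash
python3 -m inch '[{"fingers":2,"delta_pos":[0,0,0],"spin":0},{"fingers":4,"delta_pos":[0,0,0],"spin":0},{"fingers":5,"delta_pos":[0,0,0],"spin":0},{"fingers":5,"delta_pos":[0,0,0],"spin":0},{"fingers":5,"delta_pos":[0,0,0],"spin":0},{"fingers":5,"delta_pos":[0,0,0],"spin":0},{"fingers":5,"delta_pos":[0,0,-1],"spin":0},{"fingers":5,"delta_pos":[0,0,-3],"spin":0},{"fingers":5,"delta_pos":[0,0,-6],"spin":0},{"fingers":5,"delta_pos":[-2,0,-9],"spin":0},{"fingers":5,"delta_pos":[-5,0,-10],"spin":0},{"fingers":5,"delta_pos":[-8,0,-10],"spin":0},{"fingers":5,"delta_pos":[-11,0,-10],"spin":0},{"fingers":5,"delta_pos":[-11,0,-10],"spin":0},{"fingers":5,"delta_pos":[-11,0,-10],"spin":0}]'
python3 - <<'E'
from h import *
im=capture('wrist'); s=sense();R=s['ee_rot'];t=s['tcp_pos'];print(t,s['wrist_force'],s['time_s'])
save(im,'w10.png')
im=capture('side'); save(im,'s10.png'); save(cv2.resize(im[290:480,100:353],(800,600),interpolation=3),'s10a.png')
E
```

```text
time_s: 17.2
tcp_pos: [0.6753, 0.22, 0.1892]
ee_rot: [[-0.996, -0.086, -0.001], [-0.086, 0.996, -0.0], [0.001, -0.0, -1.0]]
wrist_force: [-0.0, -0.1, -0.7]
gripper_width: 0.573
[0.67484381 0.22008513 0.18966193] [-0.44511388  0.11577472  0.7911033 ] 17.25
```

View pics/w10.png

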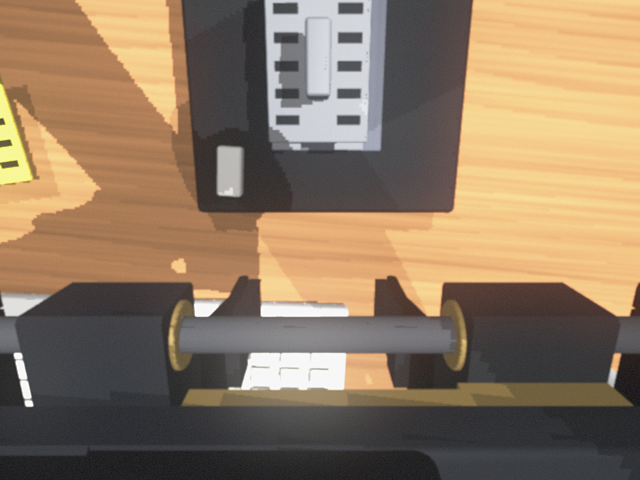

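View pics/s10a.png

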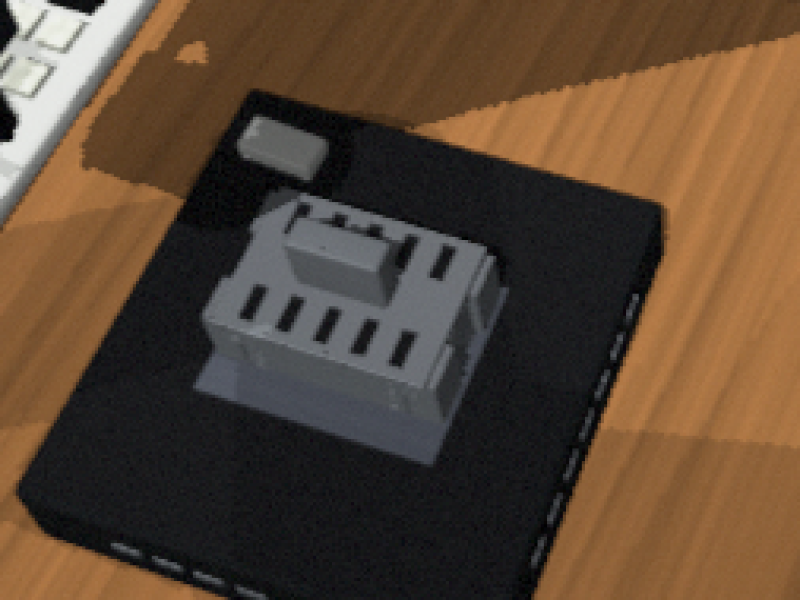

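```bash
python3 - <<'E'
from h import *
for n in ('side','wrist'):
    capture(n)
    for k in ('cover_grip','tape','eraser'):
        r=spot_point(n,k); 
        for q in r[:4]:
            u,v=np.array(q['location'])*[640,480]; print(n,k,round(q['conf'],2),np.round([u,v],0),np.round(atz(n,u,v,{'cover_grip':.102,'tape':.0,'eraser':.05}[k]),4))
f=lambda c:((np.array(c)+.5)/3.16-.5+np.array((100,290)))
P=np.array([atz('side',*f(c),.086) for c in [(292,193),(495,250),(425,390),(203,322)]]);print(np.round(P,4),P.mean(0))
print(np.linalg.norm(P-np.roll(P,1,0),axis=1))
E
```

```text
side cover_grip 0.98 [265. 241.] [ 0.5958 -0.012   0.102 ]
side cover_grip 0.7 [351. 142.] [ 0.562  -0.2788  0.102 ]
side cover_grip 0.67 [208. 373.] [0.5632 0.2106 0.102 ]
side cover_grip 0.64 [375. 246.] [ 0.4428 -0.0651  0.102 ]
side eraser 0.66 [190. 336.] [0.6379 0.1481 0.05  ]
wrist cover_grip 0.84 [318.  64.] [0.5658 0.2118 0.102 ]
wrist eraser 0.73 [235. 171.] [0.6383 0.1551 0.05  ]
wrist eraser 0.47 [311. 134.] [0.6064 0.21   0.05  ]
[[0.6061 0.1833 0.086 ]
 [0.5169 0.1744 0.086 ]
 [0.5142 0.2379 0.086 ]
 [0.6078 0.2467 0.086 ]] [0.56126224 0.21057106 0.086     ]
[0.06341494 0.08966381 0.06349621 0.09405939]
```

```bash
python3 - <<'E'
from h import *
a=cv2.imread('pics/side0.png')[180:235,350:410];b=cv2.imread('pics/s10.png')[180:235,350:410]
for i in (a,b):
    m=(i.min(2)>130); ys,xs=np.nonzero(m); print(len(xs),xs.mean(),ys.mean(),xs.min(),xs.max())
cv2.imwrite('pics/tape.png',cv2.resize(np.hstack([a,b]),None,fx=6,fy=6))
E
```

```text
493 30.40365111561866 25.811359026369168 15 46
458 30.504366812227076 25.486899563318776 15 45
```

View pics/tape.png

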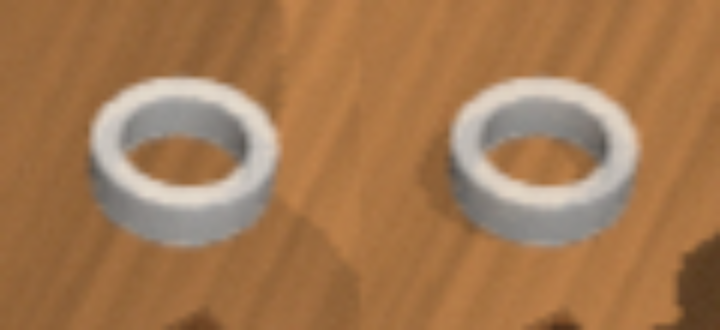

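The tape sits at the same pixels before and after, around (380, 206) in the side picture. Everything is in place, so I'm handing in.

```bash
python3 - <<'E'
from station import *
print(finish_job())
E
```

```text
the job is handed in; nothing more can be done
None
```

The grey fan cover is on the collar with both clips apparently snapped in, and I released it and handed the job in at about 17.5 s. I gripped it by its upright grip and lined the clip arms up with the channels from wrist-camera pictures. It entered the channels without resistance, so no search was needed, and I then pressed it down in small steps.

- **Insertion:** Wrist-force readings during the spreading phase peaked at about 8 N, below the 10 to 15 N expected. They then eased to 1–3 N and fell to zero, which fits both clips snapping in. I could not read the clip joints directly.
- **Fully home:** It stopped hard at tool height 0.0894 m (predicted 0.0895 m). I pushed on the stop with about 11 N, well under the 45 N limit.
- **After release:** The pictures show the cover flat on the rim, with its grip at about (0.566, 0.211). Plate edges measured at the home height came to about 63 x 90–94 mm against 64 x 92.
- **Bystanders:** The tape is at the same pixels as before. The eraser shows no clear shift; its readings, from different cameras, scatter by about 7 mm.

**Checks that disagreed:** Position estimates from the three cameras differed by 2–5 mm. I corrected this with close-up wrist pictures before inserting. In the last check the side camera did not detect the tape, so I compared pixels instead.

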